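# File a drilling template on the ring board

### The arm

A 6-joint arm with a two-finger parallel gripper is mounted at the origin on the work surface; the furniture and walls round the work are solid. World frame = base frame: x ahead of the robot, y to its left, z up, the work surface at z = 0. Lengths are in m, angles in rad, forces in N, time in s.
With the tool pointing down it reaches from about 0.3 to 0.875 m from the base axis. Payload 6.4 kg.
Tool frame: the origin (TCP) lies midway between the tips of the shut fingers; the grasp point (between the pads) lies 19 mm behind it; z points along the fingers, y is the line along which they close (so a half turn about z gives the same grasp; the last joint's range is limited). The gripper opens to 85 mm and grips with 20 to 120 N. Pads are 22 mm wide; open, the fingers measure 114 mm over their backs; the gripper's body (76 mm by 85 mm) begins 54 mm behind the grasp point. The pads swing forward as they close: fully open they stand 13 mm farther back than shut.
Start: joints at [0.904, 0.181, 1.607, -0, 1.354, -0.206], TCP at [0.256, 0.515, 0.231] pointing down, gripper open.
Joint ranges: [-2.99, 2.99], [-0.89, 2.07], [0.3, 2.58], [-1.14, 4.28], [0, 2.63], [-3.12, 3.12]. Speed limits (rad/s): [2.57, 2.57, 3.01, 3.14, 3.14, 3.14].

### API

Orientations are given as a unit quaternion [x, y, z, w].
In Python, from plant import env, jaws, kinematics, imaging gives the robot as it stands. Calls block until the motion is done:
- env.reach(position, orientation): joint-space move of the TCP to a pose.
- env.movel(position, orientation=None, v=0.15, threshold=None): straight line of the TCP; orientation=None keeps the orientation; v is the mean speed in m/s. With threshold (N) it stops when the force on the tool has changed by that much, and returns True; else False.
- env.goto_joints(angles): joint-space move.
- jaws.let_go() and jaws.clamp(force=None): open the fingers fully, or close them until they stop; force is the grip in N (None keeps the last).
- env.pause(seconds).
- kinematics.ik(position, orientation): joint angles nearest the present ones, or None.
- imaging.get_image(name): name is "side" or "top"; returns (picture, depth): 480x640x3 uint8, blue, green, red; 480x640 float32, m along the optical axis (not along the pixel's ray), 0 where there is no reading.
- imaging.camera_model(name): a dict with "intrinsics" (3x3 intrinsics, pixels), "k1" (the pictures are not rectified: a ray, as slopes to the right and down, at radius r is drawn at 1 + k1 r^2 times it, then the intrinsics apply), "world_from_camera" (4x4, takes a point from camera to world coordinates). Camera axes: x right, y up, looking along -z (the intrinsics and any distortion apply to the point x, -y, -z); pixel columns grow to the right and rows downward; lengths in m; the calibration is good to about 2 mm. A picture is of the moment at which its call begins. camera_model takes no time and is no camera call.
A pose or a line that the arm cannot do raises env.Unreachable and nothing moves.
- env.job_done(): hands the job in; it is judged then, once.
Readings, each from a call of its own:
- env.get_time_s(): time.
- env.get_joints(): joint angles.
- env.get_joint_vel(): joint speeds.
- env.get_joint_torque(): joint torques, N m.
- env.get_tool_pos(): TCP position.
- env.get_tcp_rot(): TCP orientation.
- env.get_wrist_force(): force on the tool from outside, world axes, zero at the start.
- env.get_moment(): the same for the moment, N m.
- env.get_grip_width(): opening from 0.0 (shut) to 1.0 (fully open).
- env.get_grip_force(): force on a finger pad.
Only numpy, scipy, OpenCV 4.12 (cv2) and the standard library are available. Lean on these libraries where they do the work, as an engineer would, in place of code of your own. Each camera call takes 0.05 s, during which the arm holds its last target. There are 200 camera calls.

### The job

Lift the ring board's lever by its roller so that the arches swing wide open, and thread the plywood template over the two posts until it lies flat on the board. Then press the lever fully home against its stiffness, so that the arches close over the posts, without leaning heavily on the board's soft feet (about 16 N is plenty, 25 N too much). Work the arches only by the lever and leave the other things where they are.

Things in the scene. Friction and masses are not known exactly. Their poses are not given: they have to be found in the camera images.
- binder: The ring board: a lever arch (ring binder) mechanism on a plywood base 140x180 mm, held to the bench by four soft rubber feet. Origin on the bench, z up; mm in its frame: the base spans x -100 to +40, y -90 to +90, top at z = 20. Two fixed posts stand at x = -20, y = +40 and -40. The lever lies along -y at the -y end, its roller overhanging the bench.
- lever (a joint): Angle of the lever's hinge, rad: 0 = on its lower stop, home; 1.15 = on its upper stop. It starts a little off home. The hinge is stiff: moving it takes 9 to 11 N at the roller, square to the lever, all the way, and it stays where it is left; no snap. The arm is bent up or down by up to 0.08 rad, not the same each time, so where the roller stops must be felt.
- rings (a joint): Angle of the two 6 mm steel arches, rad: 0 = closed on the posts, 0.92 = open; always 0.8 times the lever's joint. They hinge along the line x = +22, z = 25 mm of the binder; closed, they reach over in -x to the post tips (tops at z = 72); open, they stand back over x = 0 to 50, up to z = 90.
- deck (a joint): Height of the base on its soft feet, m: 0 unloaded, negative when pressed down, 1 mm for each 14 N.
- roller (a point): Middle of the roller at the free end of the lever: a steel cross bar 13 mm in diameter, 28 mm long along binder x, only the bench below it. With a straight arm it is home at binder (0, -164, 50) mm (up to 7 mm higher or lower with a bent one); it swings on a radius of 88 mm about lever_hinge in the binder's y-z plane. The lever's arm behind it is 14 mm wide, 4 mm thick.
- lever_hinge (a point): Hinge axis of the lever, along binder x, at binder (0, -76, 50) mm.
- post_a (a point): Foot of the post at binder y = +40 mm, on the base's top (z = 20). Axes as the binder. The posts are upright steel, 7 mm in diameter, 39 mm tall, the last 8 mm tapering to 2.6 mm.
- post_b (a point): Foot of the post at binder y = -40 mm, on the base's top. Axes as the binder.
- template: A loose plywood plate 85x120x5 mm, 85 to 170 g, flat on the bench left of the low wooden rail. Origin: centre of its underside, z up. Two 10 mm holes at x = +30, y = +40 and -40 mm; a wooden grip batten at x = -18. On the board its axes lie as the binder's: hole_a on post_a, hole_b on post_b, the batten away from the arches (binder x = -68).
- hole_a (a point): Underside of the template hole at its y = +40 mm.
- hole_b (a point): Underside of the template hole at its y = -40 mm.
- batten (a point): Centre of the upright grip batten, 16 mm (template x) by 60 mm (y), z = 5 to 43 mm over the template's underside; this point is at 24 mm.
- tin_can: open tin can with pens, 75 mm across, 175 tall, at the back of the bench; stands, leave alone.
- hinged_tin: flat pressed tin with lid, 81x109x33, at the back; leave alone.
- sanding_block: cork sanding block, 61x105x31; leave alone.
- offcut_2: small pine offcut, 18x45x18, beside the rail; leave alone.
- offcut_3: flat pine offcut, 35x120x15, at the right edge; leave alone.
- chuck_key: steel drill chuck key, 76x52x17; leave alone.

How it is judged:
By the outcome, as a careful person would: the job done as asked, in the order asked, and still so for the second after the job is handed in, with the robot touching nothing.
It also fails if it takes over 72 s, if anything falls off the work surface, if the arm or the gripper's body presses on something with over 40 N, if the wrist force passes 120 N, or if a joint passes its speed limit or range.

## Working session

There is one attempt and no reset: what is moved stays moved. The work goes in short steps, each a Python script; the robot and the scene stay as the last script left them, time stands still between calls to the robot, and variables do not carry over. Pictures are saved under pics/ and viewed, at most 12 in all, crops included, and the job is handed in when it is done.

```bash
ls; mkdir -p pics; python3 - <<'E'
from plant import env,imaging
import cv2,numpy as np
for n in("top","side"):
    p,d=imaging.get_image(n); cv2.imwrite(f"pics/{n}0.png",p); np.savez(f"{n}0.npz",p=p,d=d)
    m=imaging.camera_model(n); print(n,m)
print(env.get_time_s(),env.get_tcp_rot())
E
```

```text
pics
top {'intrinsics': array([[564.05036903,   0.        , 324.0344523 ],
       [  0.        , 564.05036903, 243.94954771],
       [  0.        ,   0.        ,   1.        ]]), 'k1': -0.05451309243391201, 'world_from_camera': array([[-1.38822118e-02,  9.96653366e-01, -8.05565106e-02,
         4.45261273e-01],
       [-9.99903549e-01, -1.38710439e-02,  6.98270271e-04,
         7.48978928e-02],
       [-4.21469477e-04,  8.05584343e-02,  9.96749799e-01,
         1.24909453e+00],
       [ 0.00000000e+00,  0.00000000e+00,  0.00000000e+00,
         1.00000000e+00]])}
side {'intrinsics': array([[580.23590666,   0.        , 319.51516807],
       [  0.        , 580.23590666, 235.43054278],
       [  0.        ,   0.        ,   1.        ]]), 'k1': 0.009964361097279164, 'world_from_camera': array([[-9.99882419e-01, -1.53337988e-02,  1.48741227e-04,
         5.58836675e-01],
       [ 1.01743791e-02, -6.56128702e-01,  7.54580419e-01,
         9.17177665e-01],
       [-1.14729910e-02,  7.54493208e-01,  6.56207566e-01,
         8.06602662e-01],
       [ 0.00000000e+00,  0.00000000e+00,  0.00000000e+00,
         1.00000000e+00]])}
0.1 [ 2.28351828e-01  9.73578368e-01 -7.10416595e-04 -3.14592605e-04]
```

View pics/top0.png

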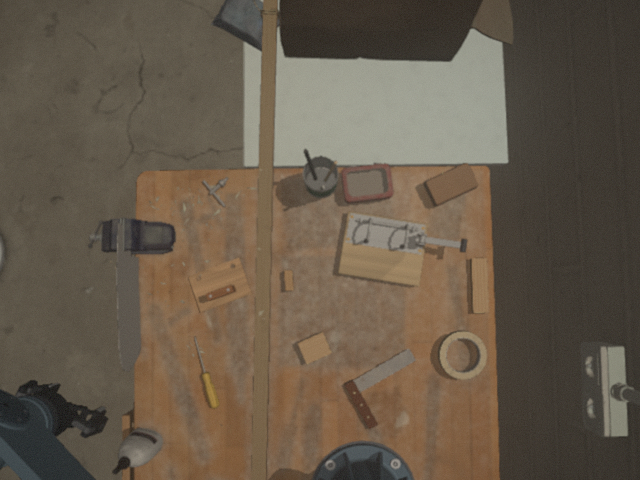

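View pics/side0.png

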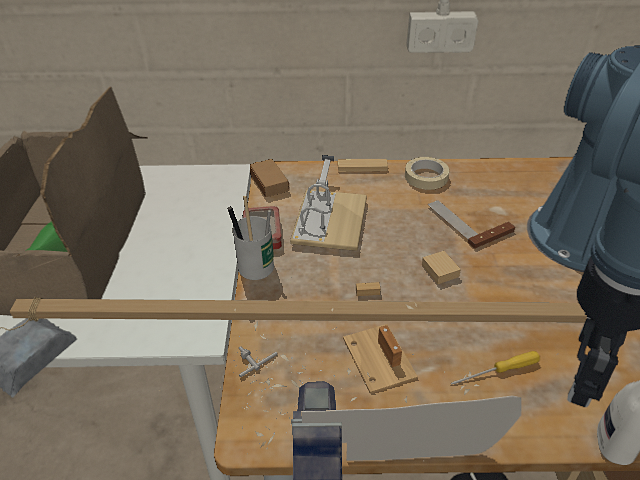

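The top view shows the template at about (220,285), with its batten at (216,294). The board is at (380,250), with its roller near (463,245), and the rail runs along column ~265. Next I'll make enlarged crops and a deprojection helper.

```bash
cat > h.py <<'E'
import numpy as np,cv2
from plant import env,jaws,kinematics,imaging
from scipy.spatial.transform import Rotation as R
def rays(n,uv):
    m=imaging.camera_model(n);K=m["intrinsics"];uv=np.atleast_2d(np.asarray(uv,float))
    q=(uv-K[:2,2])/K[0,0];s=q.copy()
    for _ in range(10): s=q/(1+m["k1"]*(s**2).sum(1,keepdims=True))
    T=m["world_from_camera"];return np.c_[s[:,0],-s[:,1],-np.ones(len(s))]@T[:3,:3].T,T[:3,3]
def at_depth(n,uv,d): r,o=rays(n,uv);return o+r*np.reshape(d,(-1,1))
def at_z(n,uv,z): r,o=rays(n,uv);return o+r*((z-o[2])/r[:,2])[:,None]
def cloud(n,d):
    v,u=np.mgrid[:480,:640];P=at_depth(n,np.c_[u.ravel(),v.ravel()],d.ravel()).reshape(480,640,3);P[d==0]=np.nan;return P
def project(n,X):
    m=imaging.camera_model(n);T=m["world_from_camera"];c=(np.atleast_2d(X)-T[:3,3])@T[:3,:3]
    s=np.c_[c[:,0]/-c[:,2],-c[:,1]/-c[:,2]];s*=1+m["k1"]*(s**2).sum(1,keepdims=True);K=m["intrinsics"];return s*K[0,0]+K[:2,2]
def down(yaw): # tool z down, tool y (closing line) at world angle yaw
    y=np.array([np.cos(yaw),np.sin(yaw),0]);z=np.array([0,0,-1.]);return R.from_matrix(np.c_[np.cross(y,z),y,z]).as_quat()
E
python3 - <<'E'
from h import *
t=np.load("top0.npz");s=np.load("side0.npz")
def crop(p,x,y,w,h,k):return cv2.resize(p[y:y+h,x:x+w],None,fx=k,fy=k,interpolation=cv2.INTER_CUBIC)
a=crop(t['p'],330,200,145,95,5);cv2.imwrite("pics/c_board.png",a)
a=crop(t['p'],180,250,80,70,5);b=crop(s['p'],340,315,80,80,5);cv2.imwrite("pics/c_temp.png",np.hstack([cv2.copyMakeBorder(a,0,50,0,0,0),b]))
P=cloud("top",t['d']);
for n,u,v in[("bench",300,250),("rail",265,280),("railtop",268,200),("templ",230,275),("batten",216,294),("base",370,268),("lever",440,242),("roller",463,245),("offcut",287,280),("saw",125,300),("vise",120,240),("vise2",150,236),("chuck",215,190)]:
    print(n,P[v-1:v+2,u-1:u+2].reshape(-1,3).mean(0).round(4))
# component extents by height
z=P[...,2]
# fit template top: z ~5mm
for nm,(u0,u1,v0,v1),(za,zb) in[("batten",(185,255,255,315),(.03,.06)),("templ",(185,253,255,315),(.0025,.009)),("base",(330,430,205,295),(.014,.027))]:
    m=np.zeros(z.shape,bool);m[v0:v1,u0:u1]=True;m&=(z>za)&(z<zb);q=P[m];r=cv2.minAreaRect(q[:,:2].astype(np.float32)*1000);print(nm,m.sum(),q.mean(0),r)
E
```

```text
bench [ 0.5336  0.1276 -0.0018]
rail [0.4677 0.2037 0.0192]
railtop [0.6434 0.1961 0.02  ]
templ [0.48   0.2827 0.0036]
batten [0.4387 0.3063 0.0425]
base [ 0.4906 -0.0254  0.0196]
lever [ 0.5423 -0.1725  0.057 ]
roller [ 0.5347 -0.2197  0.064 ]
offcut [0.467  0.1558 0.0188]
saw [0.4288 0.4859 0.0899]
vise [0.5506 0.4884 0.1162]
vise2 [0.562  0.4398 0.0745]
chuck [0.6696 0.3155 0.0084]
batten 219 [0.44273447 0.2984972  0.04280762] ((442.836669921875, 298.9729309082031), (16.05166244506836, 60.177940368652344), 19.011722564697266)
templ 1766 [0.46099189 0.30604592 0.00519417] ((459.7088317871094, 308.605712890625), (150.0266571044922, 130.24559020996094), 89.38328552246094)
base 4762 [ 0.53156669 -0.05216342  0.02046025] ((534.745849609375, -54.78650665283203), (178.3413543701172, 140.47702026367188), 79.88955688476562)
```

View pics/c_board.png

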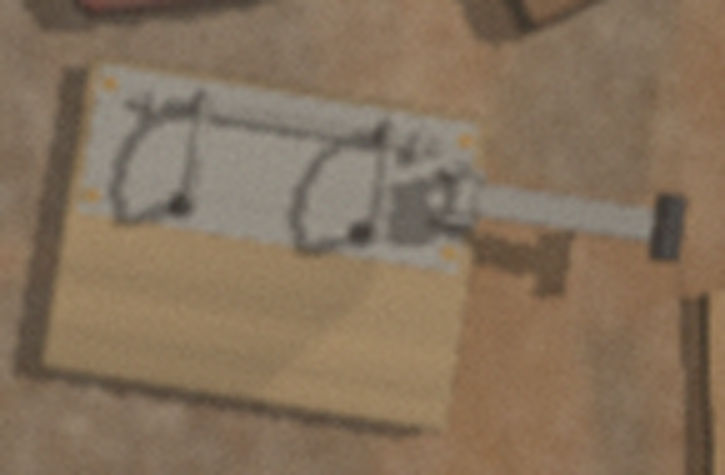

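View pics/c_temp.png

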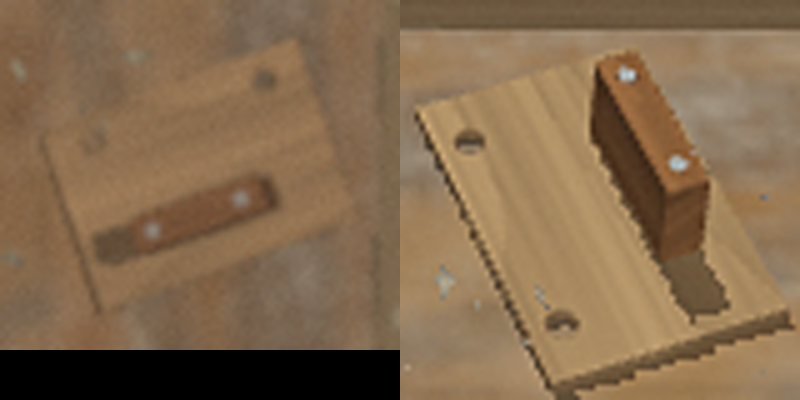

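The two template holes show at top (199,278) and (233,266), and the base outline gives a consistent pose: origin about (0.564,-0.060), yaw -10°. The roller's predicted position matches its depth reading to within 2 mm. I'll start by gripping the roller ends and swinging the lever up.

```bash
cat >> h.py <<'E'
TH=np.deg2rad(-10.1);O=np.array([.5643,-.0601])
def b2w(p,th=TH,o=O):
    p=np.asarray(p,float)/1000;c,s=np.cos(th),np.sin(th);return np.array([o[0]+c*p[0]-s*p[1],o[1]+s*p[0]+c*p[1],p[2]])
def best(pos,ang):
    q0=np.array(env.get_joints());c=[]
    for a in(ang,ang+np.pi):
        k=kinematics.ik(pos,down(a))
        if k is not None:c.append((np.abs(np.array(k)-q0).max()+(10 if abs(k[5])>2.9 else 0),a,k))
    c.sort(key=lambda x:x[0]);return down(c[0][1]),c[0][2]
def rol(phi,r=88,dz=-19):return b2w([0,-76-r*np.cos(phi),50+r*np.sin(phi)+dz])
def tang(f,phi): # force on tool along upward swing, outward radial
    y=np.array([-np.sin(TH),np.cos(TH),0]);t=y*np.sin(phi)+np.array([0,0,np.cos(phi)]);r=-y*np.cos(phi)+np.array([0,0,np.sin(phi)]);return np.round([f@t,f@r],1)
E
python3 - <<'E'
from h import *
p=rol(.085);q,k=best(p+[0,0,.12],TH);print(p,np.round(k,2))
env.reach(p+[0,0,.10],q)
hit=env.movel(p,v=.12,threshold=8);print(hit,env.get_tool_pos(),env.get_time_s())
if not hit:
    f0=np.array(env.get_wrist_force());jaws.clamp(35);f=np.array(env.get_wrist_force());print("w",env.get_grip_width(),env.get_grip_force(),f-f0,env.get_time_s())
    pic,d=imaging.get_image("side");cv2.imwrite("pics/g1.png",cv2.resize(pic[110:260,230:430],None,fx=4,fy=4))
E
```

```text
[ 0.53559557 -0.22124574  0.038471  ] [-0.6   0.26  1.66 -0.    1.22 -0.42]
False [ 0.53624355 -0.22163831  0.03927661] 3.875
w 0.31748476007244647 34.65478599071503 [-1.88553144  0.37064676  4.40331625] 4.4333
```

View pics/g1.png

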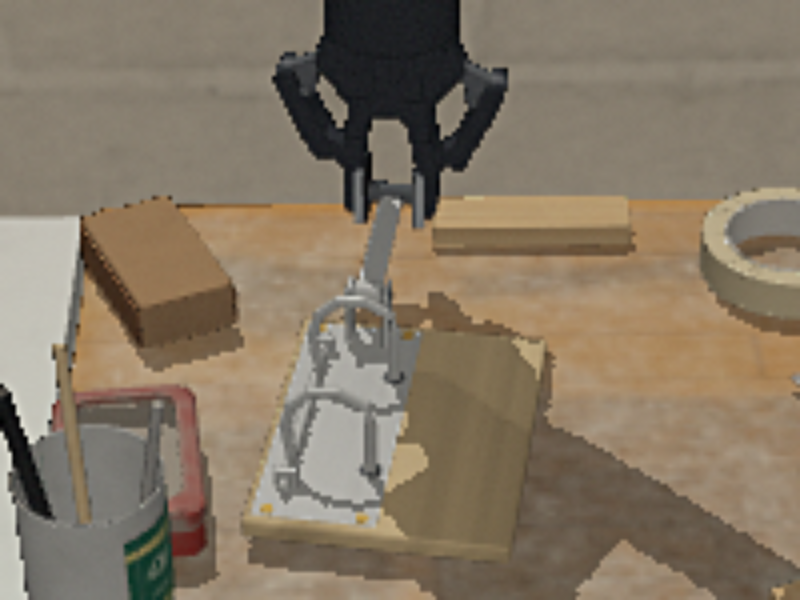

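The fingers hold both ends of the roller (crop 390,190), and the 27 mm opening matches its length. Now I'll swing the lever up along its arc.

```bash
python3 - <<'E'
from h import *
off=np.array([0.0006,-.0004,.0008])
f0=np.array([0,0,0.]);print(env.get_wrist_force())
for phi in np.append(np.arange(.2,1.16,.12),[1.2,1.24]):
    env.movel(rol(phi),v=.06);f=np.array(env.get_wrist_force());t=tang(f,phi);print(round(phi,2),t,f.round(1),round(env.get_time_s(),2))
    if phi>1. and t[0]<-19: break
print(env.get_tool_pos(),env.get_grip_width())
E
```

```text
[-2.78140329  0.41968535  4.50499536]
0.2 [-6.3  3.3] [-2.3 -4.1 -5.5] 4.8
0.32 [-7.  1.] [-3.4 -2.6 -6.3] 5.12
0.44 [-6.9 -1.3] [-3.3 -1.2 -6.8] 5.45
0.56 [-7.1 -2.2] [-4.3 -1.2 -7.2] 5.78
0.68 [-5.8 -2.3] [-4.6 -1.  -6. ] 6.1
0.8 [-6.6 -2.2] [-4.4 -2.5 -6.1] 6.42
0.92 [-7.3 -2.9] [-4.8 -3.3 -6.7] 6.75
1.04 [-6.8 -1.3] [-4.9 -4.4 -4.6] 7.08
1.2 [-7.2  0.1] [-7.3 -5.5 -2.5] 7.46
1.24 [-9.6  0.7] [-7.9 -8.1 -2.5] 7.71
[ 0.54594288 -0.16503772  0.11511924] 0.31195824992124654
```

```bash
python3 - <<'E'
from h import *
for phi in (1.28,1.32):
    env.movel(rol(phi),v=.06);f=np.array(env.get_wrist_force());t=tang(f,phi);print(round(phi,2),t,f.round(1),round(env.get_time_s(),2))
    if t[0]<-17: break
print(env.get_tool_pos(),env.get_grip_width())
jaws.let_go();p=np.array(env.get_tool_pos());env.movel(p+[0,0,.12],v=.25)
q,k=best([.4428,.299,.15],np.deg2rad(19.3));env.reach([.4428,.299,.13],q)
for n in("top","side"):
    p,d=imaging.get_image(n);np.savez(f"{n}1.npz",p=p,d=d)
    if n=="side":cv2.imwrite("pics/s1.png",cv2.resize(p[130:260,280:380],None,fx=5,fy=4.5,interpolation=cv2.INTER_CUBIC))
    else:
        cv2.imwrite("pics/t1.png",cv2.resize(p[200:295,330:475],None,fx=5,fy=5,interpolation=cv2.INTER_CUBIC))
        P=cloud(n,d);m=np.zeros(d.shape,bool);m[205:270,400:480]=1;m&=P[...,2]>.1;print(P[m].max(0),P[m][P[m][:,2]>.12].mean(0))
print(env.get_time_s())
E
```

```text
1.28 [-9.8  0.9] [-7.9 -8.4 -2. ] 7.96
1.32 [-9.7  1. ] [-8.  -8.4 -1.4] 8.21
[ 0.54721895 -0.15877991  0.11745491] 0.31000748051796073
[ 0.55799598 -0.15289354  0.13985388] [ 0.54432645 -0.16870979  0.1339765 ]
11.3
```

View pics/s1.png

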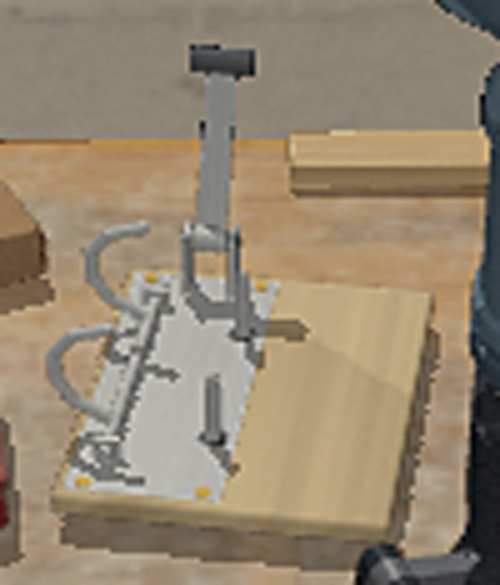

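View pics/t1.png

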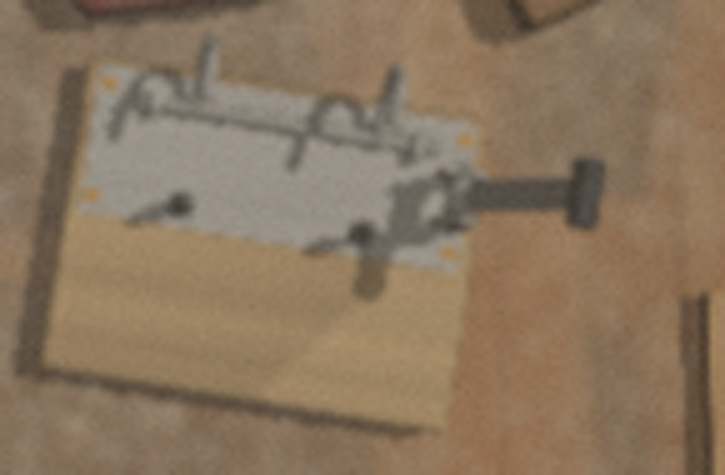

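The arches are wide open and both posts are clear. Post tips are at top-crop (180,205) and (361,233), and side-crop (213,375) and (240,272). I'll triangulate the posts and holes from both cameras, then grasp the template.

```bash
python3 - <<'E'
from h import *
def un(U,k,o):return (np.array(U)+.5)/k-.5+np.array(o)
k=np.array([5,4.5])
T=un([[180,205],[361,233]],5,[330,200]);S=un([[213,375],[240,272]],k,[280,130]);F=un([[213,437],[243,335]],k,[280,130])
print("tip top",at_z("top",T,.059).round(4).tolist());print("tip side",at_z("side",S,.059).round(4).tolist());print("foot side",at_z("side",F,.020).round(4).tolist())
print("pred",b2w([-20,40,59]),b2w([-20,-40,59]))
H=un([[94,138],[264,80]],5,[180,250]);G=un([[161,322],[70,142]],5,[340,315])
a=at_z("top",H,.004);b=at_z("side",G,.004);print("holes top",a.round(4).tolist(),"side",b.round(4).tolist())
th=np.deg2rad(19.2);c=np.array([.44284,.29897]);cx=np.array([np.cos(th),np.sin(th)]);cy=np.array([-cx[1],cx[0]])
print("pred holes",c+48*1e-3*cx+.04*cy,c+.048*cx-.04*cy)
for x in(a,b):v=x[0]-x[1];print("yaw",np.rad2deg(np.arctan2(-v[0],v[1])),np.hypot(*v[:2]))
# side batten top check: screws
Bs=un([[226.5,75],[278,163]],5,[340,315]);print("batten scr side",at_z("side",Bs,.043).mean(0));Bt=un([[152,231],[240.5,199]],5,[180,250]);print("top",at_z("top",Bt,.043).mean(0))
print("roller",at_z("top",un([[586,193]],5,[330,200]),.1335),rol(1.23,dz=0))
E
```

```text
tip top [[0.5473, -0.0141, 0.059], [0.5344, -0.0906, 0.059]]
tip side [[0.5524, -0.0128, 0.059], [0.5397, -0.0912, 0.059]]
foot side [[0.5527, -0.0151, 0.02], [0.5385, -0.0922, 0.02]]
pred [ 0.55162461 -0.01721254  0.059     ] [ 0.53759527 -0.09597279  0.059     ]
holes top [[0.476, 0.3528, 0.004], [0.5007, 0.2773, 0.004]] side [[0.4767, 0.3546, 0.004], [0.5024, 0.2801, 0.004]]
pred holes [0.4750154  0.35253065] [0.50132473 0.27698054]
yaw 18.101969005483408 0.07939351435867253
yaw 19.05605938107387 0.07883873684491728
batten scr side [0.44419535 0.30234256 0.043     ]
top [0.44164152 0.30009809 0.043     ]
roller [[ 0.54350443 -0.17043501  0.1335    ]] [ 0.54581408 -0.16387935  0.13293901]
```

```bash
cat >> h.py <<'E'
TH=np.deg2rad(-9.9);PM=np.array([.5442,-.0545]);O=PM+.02*np.array([np.cos(TH),np.sin(TH)])
YG=np.deg2rad(18.9)
E
python3 - <<'E'
from h import *
q,k=best([.4435,.3003,.1],YG);env.reach([.4435,.3003,.09],q)
hit=env.movel([.4435,.3003,.011],v=.12,threshold=6);print("hit",hit,env.get_tool_pos())
jaws.clamp(60);print("w",env.get_grip_width()*85,env.get_grip_force(),np.round(env.get_wrist_force(),1))
p=np.array(env.get_tool_pos());env.movel([p[0],p[1],.14],v=.25);print("lift f",np.round(env.get_wrist_force(),1),np.round(env.get_moment(),2))
q2=(R.from_euler('z',TH-YG)*R.from_quat(q)).as_quat();print(np.round(kinematics.ik([.4969,-.0463,.14],q2),2))
env.reach([.4969,-.0463,.14],q2);env.movel([.4969,-.0463,.092],v=.15)
print("w",env.get_grip_width()*85,env.get_tool_pos(),env.get_time_s())
for n,(y,x) in(("side",(120,270)),("top",(205,320))):
    pic,d=imaging.get_image(n);np.savez(f"{n}2.npz",p=pic,d=d);c=cv2.resize(pic[y:y+130,x:x+130],None,fx=4.5,fy=4.5,interpolation=cv2.INTER_CUBIC);cv2.imwrite(f"pics/{n}2.png",c)
E
```

```text
hit False [0.44432463 0.3006686  0.01192587]
w 15.31160022030312 59.28537905216217 [ 0.3 -0.2  3.7]
lift f [ 0.2 -0.3 -1.6] [-0.02  0.08  0.  ]
[-0.33  0.12  1.88 -0.    1.15 -0.16]
w 15.018401436477799 [ 0.49682261 -0.04547219  0.09192836] 15.4833
```

View pics/side2.png

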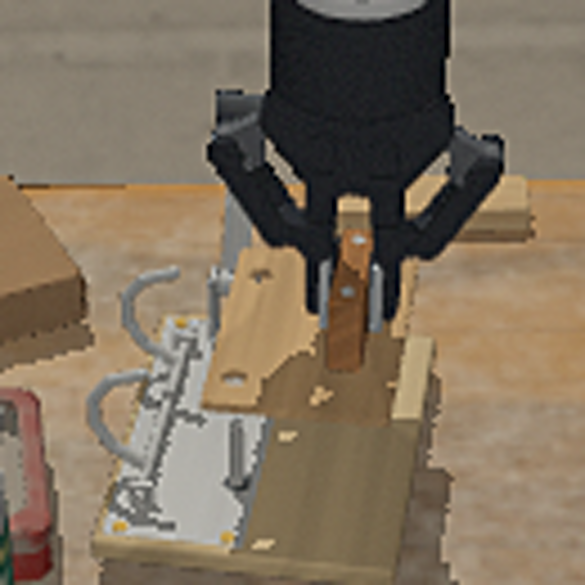

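View pics/top2.png

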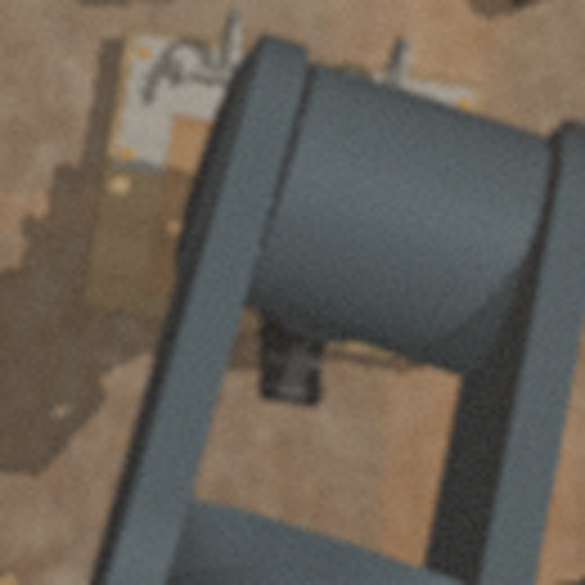

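The side view shows the template level over the board, with hole_a at crop (236,377) and hole_b at (262,276). I'll compare these with the posts as seen by the same camera.

```bash
python3 - <<'E'
from h import *
h=(np.array([[236,377],[262,276]])+.5)/4.5-.5+[270,120]
a=at_z("side",h,.083);print(a.round(4),a.mean(0),np.hypot(*(a[0]-a[1])[:2]))
print("nominal mid",np.array(env.get_tool_pos())[:2]+.048*np.array([np.cos(TH),np.sin(TH)]))
# this side-view post a again
f=(np.array([[238,422],[238,484]])+.5)/4.5-.5+[270,120];print("post a tip/foot",at_z("side",f[:1],.059),at_z("side",f[1:],.020))
E
```

```text
[[ 0.5525 -0.0138  0.083 ]
 [ 0.5392 -0.0913  0.083 ]] [ 0.54583577 -0.05256989  0.083     ] 0.07859239045713594
nominal mid [ 0.54513963 -0.05441695]
post a tip/foot [[ 0.55183873 -0.01130431  0.059     ]] [[ 0.55212161 -0.01364329  0.02      ]]
```

Holes and posts agree within about 1 mm in the same camera, so I'll descend while monitoring force.

```bash
python3 - <<'E'
from h import *
f0=np.array(env.get_wrist_force());x,y=.4972,-.0463
for z in(.075,.068,.061,.054,.046,.039,.0345,.0315):
    hit=env.movel([x,y,z],v=.04,threshold=7);f=np.array(env.get_wrist_force())-f0;p=np.array(env.get_tool_pos());print(z,hit,p.round(4),f.round(1),np.round(env.get_moment(),2),round(env.get_time_s(),1))
    if hit: break
E
```

```text
0.075 False [ 0.497  -0.0463  0.0748] [-0.5 -0.6 -0.5] [-0.01  0.01  0.05] 16.2
0.068 False [ 0.4969 -0.0462  0.0677] [-0.1 -0.3 -1.4] [-0.02 -0.01  0.  ] 16.5
0.061 True [ 0.4966 -0.0467  0.0607] [-1.6 -0.7 -2. ] [-0.22 -0.02 -0.06] 16.7
```

The underside is at about 49 mm, so both holes are already over the post tips. The force sign points to light rubbing at hole_b. I'll raise slightly, nudge along the reported lateral force, and continue down.

```bash
python3 - <<'E'
from h import *
x,y=.4972-.0009,-.0463-.0006
q0=R.from_quat(env.get_tcp_rot());rot=0
env.movel([x,y,.0635],v=.04);f0=np.array(env.get_wrist_force());f0=np.array([.2,-.3,-1.6]);n=0
z=.063
while z>.031 and n<14:
    n+=1;z-=.005;z=max(z,.0308)
    hit=env.movel([x,y,z],(R.from_euler('z',rot)*q0).as_quat(),v=.03,threshold=7)
    f=np.array(env.get_wrist_force())-f0;p=np.array(env.get_tool_pos());m=np.array(env.get_moment());print(round(z,4),hit,p.round(4),f.round(1),m.round(2),round(env.get_time_s(),1))
    if p[2]<.035 and hit: break
    if np.hypot(*f[:2])>1.5 or hit:
        x+=np.clip(f[0]*.0003,-.0006,.0006);y+=np.clip(f[1]*.0003,-.0006,.0006)
    if hit: z=p[2]+.001+.005-.001; env.movel([x,y,p[2]+.001],v=.03)
E
```

```text
0.058 False [ 0.496  -0.0468  0.0576] [-0.7  0.9  1.2] [-0.1   0.04  0.01] 17.3
0.053 False [ 0.4961 -0.0468  0.0527] [-0.2  0.8  0.3] [-0.05 -0.02 -0.01] 17.6
0.048 False [ 0.4961 -0.0468  0.0477] [-0.6  1.1  0.1] [ 0.04 -0.02  0.  ] 17.9
0.043 False [ 0.4961 -0.0468  0.0427] [-0.5  0.2  0.5] [0.13 0.   0.03] 18.3
0.038 False [ 0.4961 -0.0468  0.0377] [-0.6  0.7  0.6] [0.06 0.03 0.01] 18.6
0.033 False [ 0.4961 -0.0468  0.0327] [-0.4  0.4  0.9] [-0.01  0.03  0.05] 18.9
0.0308 False [ 0.4967 -0.047   0.0311] [ 0.5 -1.1  3.4] [ 0.05 -0.04  0.04] 19.1
```

The template is down, with light contact at 3 N. Next I'll release it, check the seating and the roller position from the top camera, then take the roller.

```bash
python3 - <<'E'
from h import *
jaws.let_go();print(np.round(env.get_wrist_force(),1));p=np.array(env.get_tool_pos());env.movel([p[0],p[1],.15],v=.25)
q,k=best(rol(1.14)+[0,0,.09],TH);env.reach([.5,-.25,.25],q)
a,d=imaging.get_image("top");np.savez("top3.npz",p=a,d=d);b,e=imaging.get_image("side")
P=cloud("top",d)
m=np.zeros(d.shape,bool);m[205:260,425:470]=1;m&=(P[...,2]>.115)&(P[...,2]<.16);print("roller",m.sum(),P[m].mean(0),np.percentile(P[m][:,2],[50,90]))
for v in([-85,50],[-85,-50],[-45,50],[-45,-50],[-15,0],[-45,0]):
    u=project("top",b2w([*v,25]))[0].round().astype(int);print(v,P[u[1]-1:u[1]+2,u[0]-1:u[0]+2,2].mean().round(4),end=" ")
A=cv2.resize(a[200:300,330:480],None,fx=4,fy=4,interpolation=cv2.INTER_CUBIC);B=cv2.resize(b[130:260,270:400],None,fx=4,fy=4,interpolation=cv2.INTER_CUBIC)
A=cv2.copyMakeBorder(A,0,0,0,0,0);w=np.zeros((600,800,3),np.uint8);A=cv2.resize(a[200:300,330:430],(380,380),interpolation=cv2.INTER_CUBIC);B=cv2.resize(B,(416,416));w[:380,:380]=A;w[:416,384:]=B;cv2.imwrite("pics/t3.png",w[:416]);print(env.get_time_s())
E
```

```text
[ 0.2 -0.7  0.6]
roller 114 [ 0.54450862 -0.16823119  0.13243489] [0.13505742 0.1382042 ]
[-85, 50] 0.0257 [-85, -50] 0.0248 [-45, 50] 0.0258 [-45, -50] 0.0251 [-15, 0] 0.0246 [-45, 0] 0.0252 21.4583
```

View pics/t3.png

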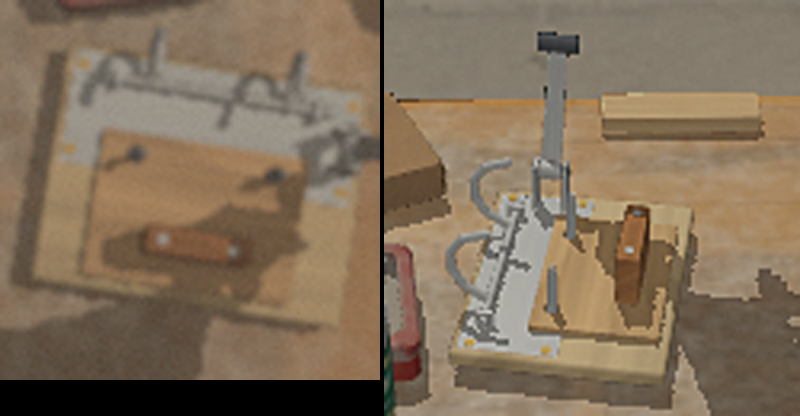

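The template lies flat, with its top at 25 ± 1 mm everywhere, and both posts come through the holes. Now I'll grip the roller firmly and swing the lever down near home.

```bash
python3 - <<'E'
from h import *
p=rol(1.15);q,k=best(p+[0,0,.06],TH);env.reach(p+[0,0,.06],q)
hit=env.movel(p,v=.12,threshold=8);print(hit,env.get_tool_pos())
if not hit:
    jaws.clamp(110);print(env.get_grip_width()*85,np.round(env.get_wrist_force(),1))
    for phi in np.arange(1.07,.24,-.1):
        env.movel(rol(phi),v=.07);f=np.array(env.get_wrist_force());t=tang(f,phi);print(round(phi,2),t,f.round(1),round(env.get_time_s(),2))
        if abs(t[0])>22: break
    jaws.let_go();p=np.array(env.get_tool_pos());env.movel(p+[0,0,.075],v=.2)
    jaws.clamp(20);print(env.get_grip_width(),env.get_tool_pos(),env.get_time_s())
E
```

```text
False [ 0.54512619 -0.17109242  0.11220107]
24.65075367285334 [-3.2 -0.4  5.6]
1.07 [6.5 4.4] [-3.7  4.2  7. ] 23.51
0.97 [11.2  5. ] [-3.9  7.2 10.5] 23.78
0.87 [12.9  6.2] [-3.8  6.7 13. ] 24.06
0.77 [14.1  7. ] [-4.9  5.7 15. ] 24.33
0.67 [13.5  7. ] [-5.9  3.9 14.9] 24.61
0.57 [11.   8.5] [-6.  -0.2 13.8] 24.88
0.47 [12.4  9.9] [-5.5 -2.3 15.5] 25.16
0.37 [10.7 12. ] [-8.1 -6.  14.3] 25.43
0.27 [12.  14.9] [-8.6 -9.8 15.6] 25.71
-0.00033556445903796313 [ 0.53616134 -0.21824385  0.12938463] 27.6167
```

Now I'll press vertically on top of the roller with the fingers shut, stopping on a force limit.

```bash
python3 - <<'E'
from h import *
q,_=best([.5362,-.2182,.129],TH);p=b2w([0,-164,95]);env.movel(p,q,v=.15);f0=np.array(env.get_wrist_force());print(f0.round(1))
z=.095;n=0
while z>.044:
    z-=.004 if z>.068 else .0015
    hit=env.movel([p[0],p[1],z],v=.025 if z>.068 else .012,threshold=15)
    f=np.array(env.get_wrist_force())-f0;print(round(z,4),hit,round(env.get_tool_pos()[2],4),f.round(1),round(env.get_time_s(),1))
    if hit or f[2]>14.5: break
E
```

```text
[0.4 0.4 0.5]
0.091 False 0.0925 [-1.3 -0.3  4.7] 28.3
0.087 False 0.0895 [-2.3 -3.3  9.5] 28.6
0.083 False 0.0861 [-3.  -5.7 11.5] 28.9
0.079 False 0.0826 [-4.5 -9.1 11.5] 29.2
0.075 False 0.0789 [ -6.3 -12.3  12.6] 29.5
0.071 False 0.0752 [ -6.4 -14.9  12.3] 29.9
0.067 False 0.0714 [ -5.6 -16.7  13. ] 30.3
0.0655 False 0.07 [ -8.2 -18.2  13.3] 30.6
0.064 False 0.0686 [ -7.5 -18.5  13. ] 30.9
0.0625 False 0.0671 [ -6.8 -17.2  11.5] 31.2
0.061 False 0.0655 [ -7.  -18.8  13.4] 31.4
0.0595 False 0.0632 [-1.8 -7.4  9.8] 31.7
0.058 False 0.0615 [-2.7 -7.9  9.2] 32.0
0.0565 False 0.06 [-1.3 -5.6  9.5] 32.3
0.055 False 0.0584 [-1.7 -8.8 10.6] 32.5
0.0535 False 0.0573 [-2.8 -8.2 12. ] 32.8
0.052 False 0.0565 [-3.4 -8.3 16. ] 33.1
```

The force rises to 16 N at a tip height of 56.5 mm, so the roller centre is at about 50 mm, which is home. I'll lift off, re-press once without the sideways drag to confirm the stop, then retreat and look.

```bash
python3 - <<'E'
from h import *
p=np.array(env.get_tool_pos());env.movel([p[0],p[1],.075],v=.1);c=b2w([0,-165,75]);env.movel(c,v=.05)
f0=np.array(env.get_wrist_force());z=.061
env.movel([c[0],c[1],z],v=.05,threshold=12)
while z>.046:
    z-=.0007
    hit=env.movel([c[0],c[1],z],v=.01,threshold=10);f=np.array(env.get_wrist_force())-f0;print(round(z,4),round(env.get_tool_pos()[2],4),f.round(1),round(env.get_time_s(),1))
    if f[2]>15.5 or hit:break
env.movel([c[0],c[1],.16],v=.2);env.reach([.45,-.25,.28],env.get_tcp_rot())
a,d=imaging.get_image("top");b,e=imaging.get_image("side")
P=cloud("top",d);u=project("top",b2w([0,-164,57]))[0];u=u.round().astype(int);w=P[u[1]-4:u[1]+5,u[0]-2:u[0]+3,2];print("roller top",np.nanpercentile(w,[50,90]))
w=np.zeros((450,800,3),np.uint8);w[:380,:380]=cv2.resize(a[200:300,330:430],(380,380),interpolation=cv2.INTER_CUBIC);w[:416,384:]=cv2.resize(b[130:260,270:400],(416,416),interpolation=cv2.INTER_CUBIC);cv2.imwrite("pics/t4.png",w[:416]);print(env.get_time_s())
E
```

```text
0.0603 0.0605 [0.4 0.3 1.2] 34.4
0.0596 0.0596 [0.5 0.2 1.4] 34.6
0.0589 0.0588 [ 0.6 -0.1  2.1] 34.9
0.0582 0.0582 [ 0.6 -0.5  1.4] 35.1
0.0575 0.0578 [0.6 1.1 4.2] 35.4
0.0568 0.0575 [-0.4  0.8  7.7] 35.6
0.0561 0.0572 [-0.2  1.2  9.7] 35.9
0.0554 0.057 [-1.8  2.4 12. ] 36.1
0.0547 0.0567 [-1.5  2.5 15.6] 36.4
roller top [0.05653543 0.06032205]
37.825
```

View pics/t4.png

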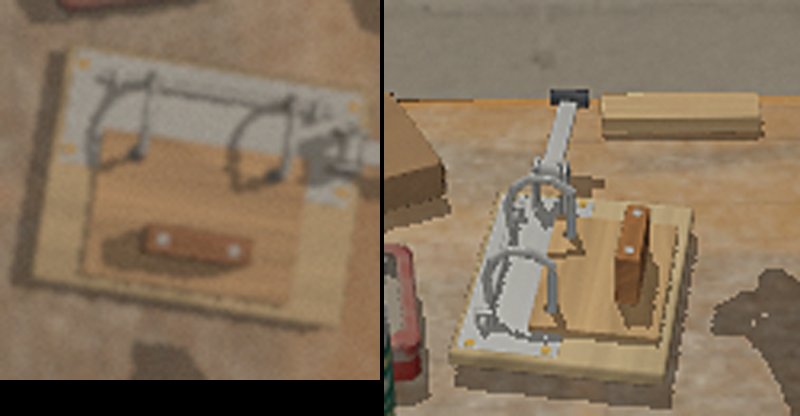

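The arches are closed on both posts and the template is flat. The second press showed a straight elastic rise (4 to 16 N over about 1 mm) with no slip at 9–11 N, so the lever is on its stop.

```bash
python3 -c "
from plant import env
print(env.job_done())"
```

```text
the job is handed in; nothing more can be done
None
```

The job is handed in: I opened the arches by the lever's roller, threaded the template flat over both posts, and pressed the lever home at about 16 N, closing the arches, in about 38 s of robot time (judge's result not shown).

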